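# Push a freshly painted tile over the lip of the carrier board and close up the row

## Task

Without touching the wet painted faces, push the loose flower tile by its edge up the bevel and over the lip of the carrier board, until it lies flat in the bed, pressed fully home against the back strip. Then push it sideways against the tile already laid and press the row up tight, so that both tiles end snug and square against the side strip with no gaps left. Press home with a steady 9 N or so each time but gently, as the raw edges chip at 12 N, and leave the other things on the bench where they are.

Things in the scene. Friction and masses are not known exactly. Their poses are not given: they have to be found in the camera images.
- board: Carrier board of plywood and beech, 176 x 368 mm, fixed. Origin: at bench-top height under the middle of the bed. +x is the loading direction (bevel to back strip), z up; the side strip is at the -y end, a like strip at the +y end. The bed, a flat floor for three tiles in a row along y, is 6 mm above the bench and spans x -57 to +57, y -168 to +168 mm.
- lip (a point): Point on the lip, mid-length (x -60 mm of the board). The lip runs along the board's whole loading edge; its flat top is 10 mm above the bench, from x -63 to -57 mm, with an upright 4 mm drop into the bed.
- bevel_foot (a point): Point at mid-length of the foot of the bevel, at bench height (x -103 mm of the board). The bevel is the shallow ramp, as wide as the board, that rises evenly from here to the lip, 10 mm over 40 mm.
- back_strip: Beech strip at the far edge of the bed, 16 x 368 mm, 18 mm high above the bench. Part of the board, fixed. Its face towards the bed is the plane x +57 mm of the board; origin in the middle of its length and width, at bench height, axes as the board's.
- side_strip: Beech strip at the board's -y end, 130 x 16 mm, 18 mm high above the bench. Part of the board, fixed. Its face towards the bed is the plane y -168 mm of the board; origin in the middle of its length and width, at bench height, axes as the board's.
- tile: Loose tile with a blue flower, 108 x 108 x 12 mm, about 0.23 kg, too wide to grip, starting flat on the bench before the bevel. Friction on bench and board 0.24 to 0.4: sliding it takes about 1 N, a row of two 1 to 3 N. Origin: middle of its underside, z up through the painted face; x within 0.3 rad of the board's x, so its -x side is the rear edge to push. Home: origin at x +3 mm of the board, 6 mm above the bench; in the closed row y -6 mm.
- tile_face: The wet painted face of that tile, 100 x 100 mm, 0.5 mm proud of the tile's top and 4 mm in from its edges. Part of the tile; same origin and axes. Not to be touched.
- laid_tile: The tile with a blue ship that already lies loose in the bed next to the side strip, same size, weight and origin as the other tile. It starts 4 to 10 mm away from the side strip and slides when it is pushed; snug, its origin is at y -114 mm of the board.
- laid_tile_face: The wet painted face of the laid tile, as on the other tile. Part of it; same origin and axes. Not to be touched.
- rinse_bowl: Bystander, leave alone. Origin: middle of its underside. Fluted white rinsing bowl with a blue rim, 132 mm across, 60 mm high, empty.
- pigment_jar: Bystander, leave alone. Origin: middle of its underside. Small glass jar with a blue label and a white cap, 56 mm across, 66 mm high.
- brush_pot: Bystander, leave alone. Origin: middle of its underside. White pot with a blue band, 72 mm across, 85 mm high, with brushes standing in it up to about 180 mm.
- paint_saucer: Bystander, leave alone. Origin: middle of its underside. White saucer, 110 mm across, 16 mm high.
- blank_tiles: Bystander, leave alone. Origin: middle of its underside. Pile of three unpainted buff tiles, about 112 mm square, 36 mm high.
- brush: Bystander, leave alone. Origin: middle of its underside. Paint brush lying on the bench, 210 mm long along its x, 8 mm thick.
- palette_knife: Bystander, leave alone. Origin: middle of its underside. Palette knife lying on the bench, 210 mm long along its x, 14 mm high at the handle.
Things that resemble listed ones, but are neither listed nor needed, are in the scene too. What is shaped like the tile but black, green or orange is not meant.

How it is judged:
On the way, in this order (a step that is already met when the one before it is completed fails the run):
1. the flower tile lies flat in the bed behind the lip, within 2 mm of the back strip, and is pressed against that strip with at least 4 N (x of tile in the frame of board between 0.001 and 0.006 m and z of tile in the frame of board below 0.0075 m and angle between tile's own z axis and vertical below 0.02 rad and contact force between tile and back_strip above 4 N), for 0.1 s.
2. the row is pressed up: the laid tile is pushed against the side strip with at least 4 N through the flower tile (contact force between laid_tile and side_strip above 4 N and contact force between tile and laid_tile above 4 N), for 0.1 s.
At the end, for the whole second after the job is handed in: Both tiles at rest, flat in the bed (1.5 mm, 0.02 rad), square to the board (0.025 rad); flower tile within 2 mm of the back strip; laid tile within 1.5 mm of the side strip and 7 mm of the back strip, the row's two gaps together under 2.5 mm (x of tile in the frame of board between 0.001 and 0.006 m and z of each of tile, laid_tile in the frame of board below 0.0075 m and angle between each of tile, laid_tile's own z axis and vertical below 0.02 rad and y of tile in the frame of board below -0.0035 m and y of laid_tile in the frame of board below -0.1125 m and x of laid_tile in the frame of board above -0.004 m and angle between the x axis of each of tile, laid_tile and the x axis of board, either way round below 0.025 rad and linear speed of each of tile, laid_tile below 0.01 m/s); the robot touches nothing.
It fails at once if the robot touches a wet painted face (contact force between any of the arm, the fingers and tile_face above 0.5 N or contact force between any of the arm, the fingers and laid_tile_face above 0.5 N).
It fails at once if a tile is pushed or struck with more than 12 N, so that its edge chips (contact force between the fingers and tile above 12 N or contact force between any of the fingers, tile and laid_tile above 12 N).
It fails at once if a tile is tipped up by more than about 20 degrees (angle between any of tile, laid_tile's own z axis and vertical above 0.35 rad).
It fails at once if another thing on the bench is shifted by more than 15 mm (distance of any of rinse_bowl, pigment_jar, brush_pot, paint_saucer, blank_tiles, brush, palette_knife from where it was at the start of the episode above 0.015 m).
It also fails if it takes over 72 s, if anything falls off the work surface, if the arm or the gripper's body presses on something with over 40 N, if the wrist force passes 120 N, or if a joint passes its speed limit or range.

## Robot

A 6-joint arm with a two-finger parallel gripper is mounted at the origin on the work surface. World frame = base frame: x ahead of the robot, y to its left, z up, the work surface at z = 0. Lengths are in m, angles in rad, forces in N, time in s.
With the tool pointing down it reaches from about 0.225 to 0.725 m from the base axis. Payload 3.1 kg.
Tool frame: the origin (TCP) lies on the centre line of the jaws, within the pads' length; the fingertips stand 19 mm ahead of it and the grasp point (between the pads) is the TCP; z points along the fingers, y is the line along which they close (so a half turn about z gives the same grasp; the last joint's range is limited). The gripper opens to 85 mm and grips with 20 to 120 N. Pads are 22 mm wide; open, the fingers measure 114 mm over their backs; the gripper's body (76 mm by 85 mm) begins 54 mm behind the grasp point. The pads swing forward as they close: fully open they stand 13 mm farther back than shut.
Start: joints at [1.104, 0.048, 0.099, 1.622, 0, 1.443], TCP at [0.174, 0.495, 0.25] pointing down, gripper open.
Joint ranges: [-2.91, 2.91], [-0.99, 1.94], [-1.21, 1.42], [-2.12, 2.29], [-1.49, 1.47], [-3.14, 3.14]. Speed limits (rad/s): [2.79, 2.79, 3.14, 3.14, 3.14, 3.14].

## Interface

Orientations are given as a rotation vector (axis times angle).
In Python, from plant import env gives the robot as it stands.
- The arm moves only by the shell command python3 -m crank 'ROWS'. ROWS is JSON, a list of rows, each a list of 3 entries, a list of its own where there are three numbers: the shift along the world's x, y, z in units of 30 mm (1.0 is 30 mm), then the turn, a rotation vector about the world's x, y, z in units of 5 degrees (1.0 is 5 degrees), then the opening, from 0 (shut) to 1 (fully open). A call has 1 to 5 rows; each row shifts and turns the commanded pose from where the row before left it; what a row does not reach is not made up. A row lasts 1/10 s, in which the tool goes at most 50 mm and 8.59 degrees, less where a joint would pass 70% of its speed; a pose out of reach is approached as far as the arm can. A call is refused whole if a number of a shift passes 1 or a number of a turn 1, either way. A call with a gripper value outside its range is refused whole. The fingers move at their own pace and stop on an object; the grip force is fixed at half the most. Time passes only in rows, so rows that do not move let the fingers close. It gives the time, the measured TCP pose, the force, the opening and the grip force at its end, in the units of the state.
- env.get_state(): the state, without advancing time (a new reading comes with each control period).
- env.camera(name): name is "scene" or "top" or "wrist"; returns a dict with "image" (384x512x3 uint8, blue, green, red), "fovy" (degrees; the focal length in pixels is half the picture's height over the tangent of half this angle, whatever the lens; pixels are square), "cx", "cy" (the principal point, pixels), "R" (3x3) and "t" (3): a world point X has camera coordinates R X + t. Camera axes: x right, y down, z forward; pixel columns grow to the right and rows downward; lengths in m; the calibration is good to about 2 mm. The wrist camera is an equidistant fisheye: a pixel r from the principal point sees the ray r / f radians off the axis. A picture is of the moment at which its call begins. There is no depth.
- env.finish_job(): hands the job in; it is judged then, once.
The state is a dict: "clock": time; "qpos": joint angles; "qvel": joint speeds; "joint_efforts": joint torques, N m; "tcp_pos": TCP position; "ee_rot": TCP orientation; "ft_force": force on the tool from outside, world axes, zero at the start; "moment": the same for the moment, N m; "gripper_width": finger opening in m; "grip_force": force on a finger pad.
Only numpy, scipy, OpenCV 4.12 (cv2) and the standard library are available. Lean on these libraries where they do the work, as an engineer would, in place of code of your own. Each camera call takes 0.05 s, during which the arm holds its last target. There are 200 camera calls.

## Working session

There is one attempt and no reset: what is moved stays moved. The work goes in short steps, Python scripts to look and compute and a shell command to move; the robot and the scene stay as the last step left them, time stands still between calls to the robot, and variables do not carry over. Pictures are saved under pics/ and viewed, at most 10 in all, crops included, and the job is handed in when it is done.

```bash
mkdir -p pics; ls; python3 - <<'E'
from plant import env
import cv2,pickle,numpy as np
d={}
for n in("scene","top"):
    c=env.camera(n); cv2.imwrite(f"pics/{n}0.png",c["image"]); d[n]=c
    print(n,c["fovy"],c["cx"],c["cy"],np.round(c["R"],3).tolist(),np.round(c["t"],3))
pickle.dump(d,open("cams.pkl","wb"))
top=d["top"]["image"]; sc=d["scene"]["image"]
s=env.get_state();print(s)
E
```

```text
pics
scene 57.00710220114622 262.5266528931075 186.56816015162863 [[-0.684, 0.73, -0.011], [0.445, 0.405, -0.798], [-0.578, -0.55, -0.602]] [ 0.378 -0.161  1.296]
top 48.97055739472486 254.09353078323582 192.52520074422617 [[-0.014, -1.0, 0.002], [-0.99, 0.013, -0.14], [0.14, -0.003, -0.99]] [-0.037  0.505  1.412]
{'clock': 0.1, 'qpos': array([1.10423570e+00, 4.86448849e-02, 9.77409873e-02, 1.62202561e+00,
       4.44828621e-05, 1.44301968e+00]), 'qvel': array([-7.67373212e-04, -2.26954273e-04,  4.58711533e-03,  8.56068809e-05,
       -2.19684048e-03,  2.24352670e-03]), 'joint_efforts': array([ 1.97861023e-03, -3.39854300e+01,  3.20934319e+01,  1.59744598e-02,
       -1.45068698e-04, -7.21610974e-06]), 'tcp_pos': array([0.17422848, 0.49469039, 0.24924396]), 'ee_rot': array([-0.52950667, -3.09596924,  0.00318278]), 'ft_force': array([-0.23301918, -0.40326454,  0.75474721]), 'moment': array([-0.05293407,  0.0174415 , -0.03291054]), 'grip_force': 0.0, 'gripper_width': 0.08564966098218024}
```

View pics/top0.png

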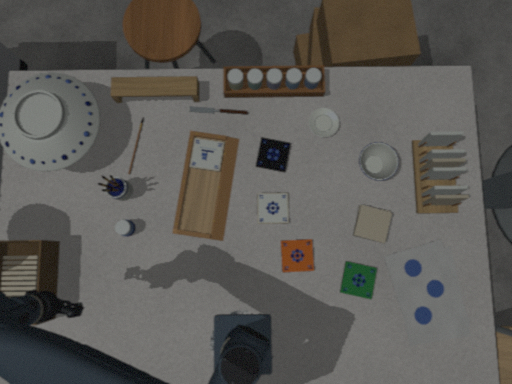

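View pics/scene0.png

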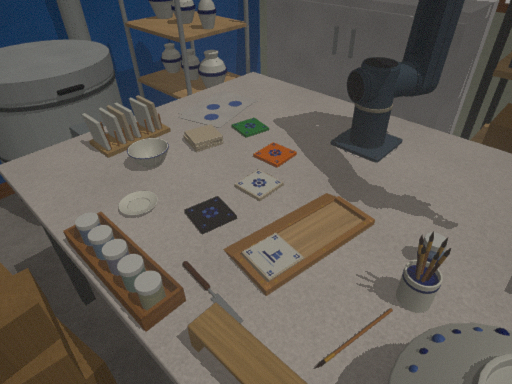

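Top view: the candidates are the white tile with a blue flower (273,208), black (273,154), orange (297,256), green (359,280), and the blank pile (373,223). I choose the white one at (273,208). The laid tile with the ship is at (207,154), and the board runs from (190,133) to (225,238) with its lip to the right.

```bash
cat > h.py <<'E'
import numpy as np,cv2,pickle
def ray(c,u,v,fish=False):
    f=192/np.tan(np.radians(c["fovy"]/2)); x,y=u-c["cx"],v-c["cy"]
    if fish:
        r=np.hypot(x,y)+1e-9; th=r/f; d=np.array([x/r*np.sin(th),y/r*np.sin(th),np.cos(th)])
    else: d=np.array([x/f,y/f,1])
    R=np.array(c["R"]); return -R.T@np.array(c["t"]),R.T@d
def at(c,u,v,z,fish=False):
    o,d=ray(c,u,v,fish); return (o+d*(z-o[2])/d[2])[:2]
E
python3 - <<'E'
import pickle,cv2
d=pickle.load(open("cams.pkl","rb"))
i=d["top"]["image"][125:245,165:320]
cv2.imwrite("pics/c1.png",cv2.convertScaleAbs(cv2.resize(i,None,fx=5,fy=5,interpolation=cv2.INTER_CUBIC),alpha=1.4))
E
```

```text
(no output)
```

View pics/c1.png

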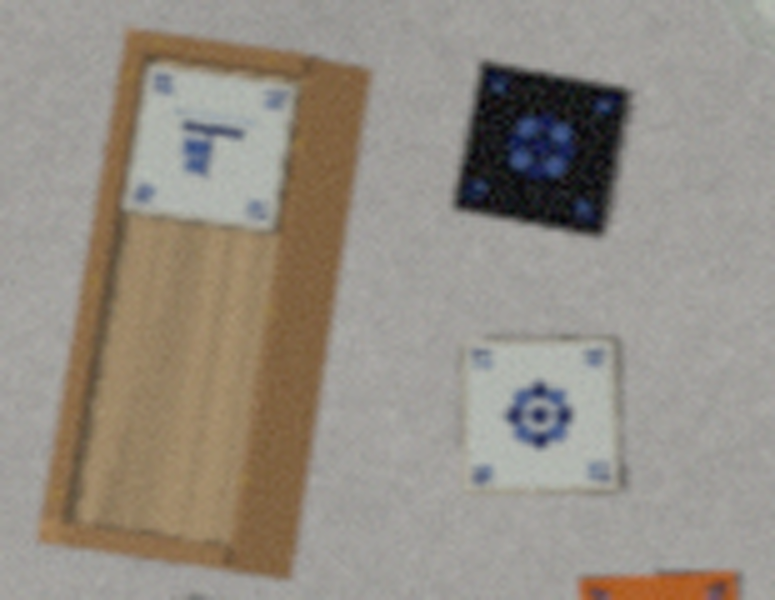

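The crop confirms the white flower tile, with corners at crop px (462,337), (618,337), (622,490) and (465,490). The board's strip corners are (128,30) and (40,542), and the bevel foot runs from (372,70) to (292,577).

```bash
python3 - <<'E'
from h import *
c=pickle.load(open("cams.pkl","rb"))["top"]
P=lambda u,v,z:at(c,165+(u+.5)/5-.5,125+(v+.5)/5-.5,z)
A=P(128,30,.018);B=P(40,542,.018);C=P(372,70,0);D=P(292,577,0)
print("board corners",A,B,C,D,np.linalg.norm(A-B),np.linalg.norm(C-D))
# local: A(73,-184) B(73,184) C(-103,-184) D(-103,184)
L=np.array([[73,-184],[73,184],[-103,-184],[-103,184]])/1000.;W=np.array([A,B,C,D])
lm=L.mean(0);wm=W.mean(0);z=((W-wm)@[1,1j]);l=((L-lm)@[1,1j]);th=np.angle((z*l.conj()).sum())
R=np.array([[np.cos(th),-np.sin(th)],[np.sin(th),np.cos(th)]]);o=wm-R@lm
print("board th",th,"o",o,"res mm",((L@R.T+o-W)*1e3).round(1).tolist())
for n,pts,zz in(("tile",[(462,337),(618,337),(622,490),(465,490)],.0125),("laid",[(148,63),(300,88),(277,230),(125,210)],.0185)):
    Q=np.array([P(*p,zz) for p in pts]);m=Q.mean(0)
    e=[np.arctan2(*(Q[i]-Q[j])[::-1]) for i,j in((0,1),(3,2))]
    print(n,m,"x-axis",e,"board",(R.T@(m-o)*1e3).round(1),"sides",[np.linalg.norm(Q[i]-Q[i-1]).round(4) for i in range(4)])
E
```

```text
board corners [0.73209845 0.17984713] [0.37073926 0.23741614] [0.70556338 0.00750326] [0.34506572 0.06600942] 0.3659161824687898 0.3652143678140955
board th 1.412973991227178 o [0.54072422 0.13750757] res mm [[1.8, 0.8], [-0.3, 1.1], [0.7, -0.6], [-2.2, -1.3]]
tile [ 0.4555134  -0.10866394] x-axis [np.float64(1.5574499439868503), np.float64(1.5573369532902368)] board [-256.5   45.5] sides [np.float64(0.1068), np.float64(0.1089), np.float64(0.1068), np.float64(0.1085)]
laid [0.64593601 0.11965842] x-axis [np.float64(1.3905099720683338), np.float64(1.42463228766383)] board [  -1.1 -106.7] sides [np.float64(0.1069), np.float64(0.1093), np.float64(0.1032), np.float64(0.1076)]
```

```bash
R='[[0.407,-1,0],[0,0,-0.62],0.45]'; 
python3 -m crank '[[[0.407,-1,0],[0,0,-0.62],0.45],[[0.407,-1,0],[0,0,-0.62],0.45],[[0.407,-1,0],[0,0,-0.62],0.45],[[0.407,-1,0],[0,0,-0.62],0.45],[[0.407,-1,0],[0,0,-0.62],0.45]]'
python3 -m crank '[[[0.407,-1,0],[0,0,-0.62],0.45],[[0.407,-1,0],[0,0,-0.62],0.45],[[0.407,-1,0],[0,0,-0.62],0.45],[[0.407,-1,0],[0,0,-0.62],0.45],[[0.407,-1,0],[0,0,-0.62],0.45]]'
python3 -m crank '[[[0.407,-1,0],[0,0,-0.62],0.45],[[0.407,-1,0],[0,0,-0.62],0.45],[[0.407,-1,0],[0,0,-0.62],0.45],[[0.407,-1,0],[0,0,-0.62],0.45],[[0.407,-1,0],[0,0,-0.62],0.45]]'
python3 -m crank '[[[0.407,-1,0],[0,0,-0.62],0.45],[[0.407,-1,0],[0,0,-0.62],0.45],[[0.407,-1,0],[0,0,-0.62],0.45],[[0.407,-1,0],[0,0,-0.62],0.45],[[0.407,-1,0],[0,0,-0.62],0.45]]'
python3 -m crank '[[[0.407,-1,0],[0,0,-0.62],0.45],[[0.407,-1,0],[0,0,-0.62],0.45],[[0.407,-1,0],[0,0,-0.62],0.45],[[0,0,0],[0,0,0],0.45],[[0,0,0],[0,0,0],0.45]]'
python3 - <<'E'
from plant import env
import cv2,pickle
from scipy.spatial.transform import Rotation as Ro
s=env.get_state();print(s["qpos"],Ro.from_rotvec(s["ee_rot"]).as_matrix().round(3).tolist(),s["gripper_width"])
c=env.camera("wrist");pickle.dump(c,open("w1.pkl","wb"));print(c["fovy"]);cv2.imwrite("pics/w1.png",cv2.convertScaleAbs(cv2.resize(c["image"],(800,600),interpolation=2),alpha=1.4))
E
```

```text
clock: 0.6
tcp_pos: [0.2356, 0.3438, 0.2497]
ee_rot: [-0.945, -2.996, 0.002]
ft_force: [1.2, -0.6, 0.4]
gripper_width: 0.0388
grip_force: 0.0
clock: 1.1
tcp_pos: [0.2966, 0.1939, 0.2499]
ee_rot: [-1.34, -2.841, 0.001]
ft_force: [1.4, -0.2, -0.4]
gripper_width: 0.0382
grip_force: 0.0
clock: 1.6
tcp_pos: [0.3577, 0.0439, 0.2499]
ee_rot: [-1.712, -2.634, 0.0]
ft_force: [0.5, 0.9, 0.1]
gripper_width: 0.0383
grip_force: 0.0
clock: 2.1
tcp_pos: [0.4187, -0.1061, 0.2498]
ee_rot: [-2.051, -2.378, 0.0]
ft_force: [0.4, 0.5, 0.4]
gripper_width: 0.0384
grip_force: 0.0
clock: 2.6
tcp_pos: [0.4549, -0.195, 0.2494]
ee_rot: [-2.234, -2.205, 0.0]
ft_force: [0.5, -0.1, -0.4]
gripper_width: 0.0383
grip_force: 0.0
[-5.40782813e-01 -2.78083286e-02  2.08972808e-02  1.62203002e+00
  3.46299442e-04  1.04330125e+00] [[0.013, 1.0, -0.002], [1.0, -0.013, 0.002], [0.002, -0.002, -1.0]] 0.03825909959138866
65.70646984690485
```

View pics/w1.png

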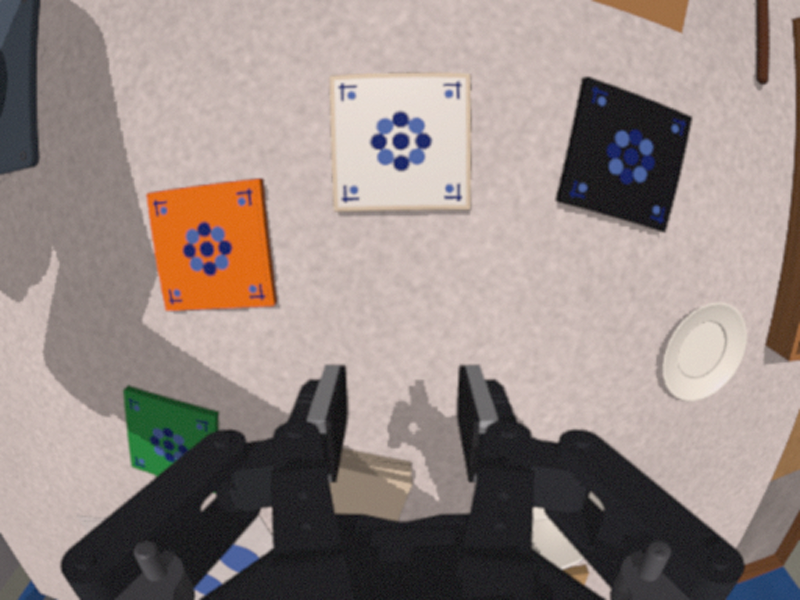

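The wrist view shows the white tile with corners (333,76), (470,75), (470,210) and (336,211), square to the fingers. Next I descend behind it and find the fingertip height by touch.

```bash
python3 - <<'E'
from h import *
c=pickle.load(open("w1.pkl","rb"))
Q=np.array([at(c,(u+.5)*.64-.5,(v+.5)*.64-.5,.012,True) for u,v in((333,76),(470,75),(470,210),(336,211))])
print(Q.round(4).tolist(),Q.mean(0))
print([np.linalg.norm(Q[i]-Q[i-1]).round(4) for i in range(4)], np.arctan2(*(Q[2]-Q[3])),np.arctan2(*(Q[1]-Q[0])))
E
python3 -m crank '[[[0,0,-0.9],[0,0,0],0.45],[[0,0,-0.9],[0,0,0],0.45],[[0,0,-0.9],[0,0,0],0.45],[[0,0,-0.9],[0,0,0],0.45],[[0,0,-0.9],[0,0,0],0.45]]'
python3 -m crank '[[[0,0,-0.9],[0,0,0],0.45],[[0,0,-0.9],[0,0,0],0.45],[[0,0,-0.9],[0,0,0],0.45],[[0,0,0],[0,0,0],0.45],[[0,0,0],[0,0,0],0.45]]'
python3 -m crank '[[[0,0,-0.1],[0,0,0],0.45],[[0,0,-0.1],[0,0,0],0.45],[[0,0,0],[0,0,0],0.45]]'
python3 -m crank '[[[0,0,-0.1],[0,0,0],0.45],[[0,0,0],[0,0,0],0.45]]'
```

```text
[[0.4031, -0.0559], [0.5082, -0.0565], [0.5083, -0.1635], [0.4026, -0.163]] [ 0.45554031 -0.1097313 ]
[np.float64(0.1071), np.float64(0.1051), np.float64(0.1069), np.float64(0.1057)] 1.5751103051872557 1.5762180233491576
clock: 3.15
tcp_pos: [0.455, -0.1935, 0.1146]
ee_rot: [2.233, 2.21, 0.001]
ft_force: [0.3, 0.4, 0.4]
gripper_width: 0.0385
grip_force: 0.0
clock: 3.65
tcp_pos: [0.4548, -0.1938, 0.0345]
ee_rot: [-2.233, -2.208, 0.0]
ft_force: [0.0, -0.5, -0.7]
gripper_width: 0.0382
grip_force: 0.0
clock: 3.95
tcp_pos: [0.4559, -0.1952, 0.0292]
ee_rot: [2.234, 2.207, 0.001]
ft_force: [-0.7, 0.5, -0.1]
gripper_width: 0.0383
grip_force: 0.0
clock: 4.15
tcp_pos: [0.4553, -0.1949, 0.0252]
ee_rot: [-2.235, -2.207, 0.0]
ft_force: [0.0, -0.5, 0.4]
gripper_width: 0.0383
grip_force: 0.0
```

```bash
for i in 1; do
python3 -m crank '[[[0,0,-0.07],[0,0,0],0.45],[[0,0,0],[0,0,0],0.45]]'
python3 -m crank '[[[0,0,-0.04],[0,0,0],0.45],[[0,0,0],[0,0,0],0.45]]'
python3 -m crank '[[[0,0,-0.04],[0,0,0],0.45],[[0,0,0],[0,0,0],0.45]]'
python3 -m crank '[[[0,0,-0.04],[0,0,0],0.45],[[0,0,0],[0,0,0],0.45]]'
done | grep -E 'tcp|ft'
```

```text
tcp_pos: [0.4551, -0.1948, 0.0229]
ft_force: [-1.3, 1.0, -0.0]
tcp_pos: [0.4552, -0.1948, 0.0218]
ft_force: [0.9, 0.1, -0.5]
tcp_pos: [0.4552, -0.1948, 0.0207]
ft_force: [1.0, 0.1, -0.6]
tcp_pos: [0.4552, -0.1948, 0.0195]
ft_force: [-1.1, -0.3, 0.7]
```

```bash
for i in 1; do
python3 -m crank '[[[0,0,-0.04],[0,0,0],0.45],[[0,0,0],[0,0,0],0.45]]'
python3 -m crank '[[[0,0,-0.04],[0,0,0],0.45],[[0,0,0],[0,0,0],0.45]]'
python3 -m crank '[[[0,0,-0.04],[0,0,0],0.45],[[0,0,0],[0,0,0],0.45]]'
done | grep -E 'tcp|ft'
```

```text
tcp_pos: [0.4552, -0.1948, 0.0182]
ft_force: [0.0, 0.7, 0.1]
tcp_pos: [0.4555, -0.1949, 0.0178]
ft_force: [-0.4, 0.4, 3.6]
tcp_pos: [0.4555, -0.1949, 0.0177]
ft_force: [-4.0, 1.8, 9.3]
```

```bash
for i in 1; do
python3 -m crank '[[[0,0,0.22],[0,0,0],0.45],[[0,0.16,0],[0,0,0],0.45],[[0,0.16,0],[0,0,0],0.45],[[0,0.16,0],[0,0,0],0.45],[[0,0,0],[0,0,0],0.45]]'
python3 -m crank '[[[0,0.05,0],[0,0,0],0.45],[[0,0.05,0],[0,0,0],0.45]]'
python3 -m crank '[[[0,0.05,0],[0,0,0],0.45],[[0,0.05,0],[0,0,0],0.45]]'
python3 -m crank '[[[0,0.05,0],[0,0,0],0.45],[[0,0.05,0],[0,0,0],0.45]]'
python3 -m crank '[[[0,0.05,0],[0,0,0],0.45],[[0,0.05,0],[0,0,0],0.45]]'
done | grep -E 'tcp|ft'
```

```text
tcp_pos: [0.4549, -0.1794, 0.022]
ft_force: [0.0, 0.5, 0.3]
tcp_pos: [0.4552, -0.1773, 0.0224]
ft_force: [0.4, 1.0, -0.5]
tcp_pos: [0.4553, -0.1744, 0.0226]
ft_force: [-0.1, -0.1, 0.0]
tcp_pos: [0.4553, -0.1716, 0.0226]
ft_force: [-0.1, -1.0, -0.5]
tcp_pos: [0.4553, -0.1684, 0.0226]
ft_force: [-0.3, -1.2, -0.5]
```

```bash
for i in 1; do
python3 -m crank '[[[0.01,0.133,0],[0,0,-0.083],0.45],[[0.01,0.133,0],[0,0,-0.083],0.45],[[0.01,0.133,0],[0,0,-0.083],0.45],[[0.01,0.133,0],[0,0,-0.083],0.45],[[0.01,0.133,0],[0,0,-0.083],0.45]]'
python3 -m crank '[[[0.01,0.133,0],[0,0,-0.083],0.45],[[0.01,0.133,0],[0,0,-0.083],0.45],[[0.01,0.133,0],[0,0,-0.083],0.45],[[0.01,0.133,0],[0,0,-0.083],0.45],[[0.01,0.133,0],[0,0,-0.083],0.45]]'
python3 -m crank '[[[0.01,0.133,0],[0,0,-0.083],0.45],[[0.01,0.133,0],[0,0,-0.083],0.45],[[0.01,0.133,0],[0,0,-0.083],0.45],[[0.01,0.133,0],[0,0,-0.083],0.45],[[0.01,0.133,0],[0,0,-0.083],0.45]]'
python3 -m crank '[[[0.01,0.133,0],[0,0,-0.083],0.45],[[0.01,0.133,0],[0,0,-0.083],0.45],[[0.01,0.133,0],[0,0,-0.083],0.45],[[0.01,0.133,0],[0,0,-0.083],0.45],[[0.01,0.133,0],[0,0,-0.083],0.45]]'
done | grep -E 'tcp|ft|rot'
python3 - <<'E'
from plant import env
import cv2,pickle
c=env.camera("wrist");pickle.dump(c,open("w2.pkl","wb"));cv2.imwrite("pics/w2.png",cv2.convertScaleAbs(cv2.resize(c["image"],(800,600),interpolation=2),alpha=1.4))
s=env.get_state();print(s["tcp_pos"],s["ee_rot"],s["clock"])
E
```

```text
tcp_pos: [0.4569, -0.1481, 0.0226]
ee_rot: [2.275, 2.166, -0.0]
ft_force: [-1.3, 0.1, -0.5]
tcp_pos: [0.4584, -0.1282, 0.0226]
ee_rot: [2.314, 2.124, 0.0]
ft_force: [-0.3, -1.2, 0.1]
tcp_pos: [0.4599, -0.1083, 0.0226]
ee_rot: [2.352, 2.082, 0.0]
ft_force: [0.7, -0.4, 0.3]
tcp_pos: [0.4613, -0.0883, 0.0226]
ee_rot: [-2.39, -2.039, 0.0]
ft_force: [-0.4, -0.7, 0.2]
[ 0.4613156  -0.08765092  0.02256082] [-2.38875832e+00 -2.03925574e+00 -1.01396355e-03] 8.9
```

View pics/w2.png

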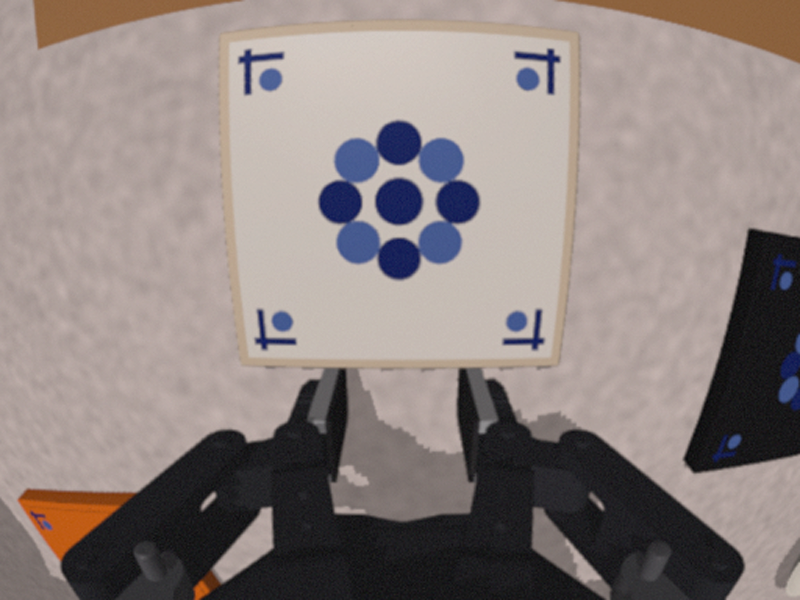

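The tile sits centred and square on the fingers, with corners (222,35), (578,35), (558,365) and (243,365). The bevel foot edge runs from (38,48) to (798,62), just ahead of the nose.

```bash
python3 - <<'E'
from h import *
c=pickle.load(open("w2.pkl","rb"))
P=lambda u,v,z:at(c,(u+.5)*.64-.5,(v+.5)*.64-.5,z,True)
for a,b in (((38,48),(798,62)),((150,22),(640,10)),((38,48),(640,10))):
    d=P(*b,0)-P(*a,0); print(P(*a,0),P(*b,0),"heading",np.arctan2(d[1],d[0])+np.pi/2)
Q=np.array([P(u,v,.012) for u,v in((222,35),(578,35),(558,365),(243,365))]);m=Q.mean(0)
d=Q[1]+Q[2]-Q[0]-Q[3];print(Q.round(4).tolist(),m,"tile heading",np.arctan2(d[1],d[0])+np.pi/2)
th=1.413;o=np.array([.54072,.13751]);R=np.array([[np.cos(th),-np.sin(th)],[np.sin(th),np.cos(th)]])
print("tile board",R.T@(m-o), "foot corner board(-103,184)",R.T@(P(38,48,0)-o))
E
```

```text
[0.34137837 0.06579829] [0.64291362 0.01711234] heading 1.4107176200070246
[0.39574735 0.0546182 ] [0.56285078 0.03163662] heading 1.4341246368030993
[0.34137837 0.06579829] [0.56285078 0.03163662] heading 1.4177545094206456
[[0.4263, 0.0365], [0.5319, 0.0196], [0.5154, -0.0863], [0.4094, -0.0696]] [ 0.47072557 -0.02494644] tile heading 1.413047636998768
tile board [-0.17143716  0.04359604] foot corner board(-103,184) [-0.10214576  0.18559606]
```

```bash
for i in 1; do
python3 -m crank '[[[0.0157,0.0988,0],[0,0,0],0.45],[[0.0157,0.0988,0],[0,0,0],0.45],[[0.0157,0.0988,0],[0,0,0],0.45],[[0.0157,0.0988,0],[0,0,0],0.45],[[0.0157,0.0988,0],[0,0,0],0.45]]'
python3 -m crank '[[[0.0157,0.0988,0],[0,0,0],0.45],[[0.0157,0.0988,0],[0,0,0],0.45],[[0.0157,0.0988,0],[0,0,0],0.45],[[0.0157,0.0988,0],[0,0,0],0.45],[[0.0157,0.0988,0],[0,0,0],0.45]]'
python3 -m crank '[[[0.0157,0.0988,0],[0,0,0],0.45],[[0.0157,0.0988,0],[0,0,0],0.45],[[0.0157,0.0988,0],[0,0,0],0.45],[[0.0157,0.0988,0],[0,0,0],0.45],[[0.0157,0.0988,0],[0,0,0],0.45]]'
python3 -m crank '[[[0.0157,0.0988,0],[0,0,0],0.45],[[0.0157,0.0988,0],[0,0,0],0.45],[[0.0157,0.0988,0],[0,0,0],0.45],[[0.0157,0.0988,0],[0,0,0],0.45],[[0.0157,0.0988,0],[0,0,0],0.45]]'
python3 -m crank '[[[0.0157,0.0988,0],[0,0,0],0.45],[[0.0157,0.0988,0],[0,0,0],0.45],[[0.0157,0.0988,0],[0,0,0],0.45],[[0.0157,0.0988,0],[0,0,0],0.45],[[0.0157,0.0988,0],[0,0,0],0.45]]'
python3 -m crank '[[[0.0157,0.0988,0],[0,0,0],0.45],[[0.0157,0.0988,0],[0,0,0],0.45],[[0.0157,0.0988,0],[0,0,0],0.45],[[0.0157,0.0988,0],[0,0,0],0.45],[[0.0157,0.0988,0],[0,0,0],0.45]]'
python3 -m crank '[[[0.0157,0.0988,0],[0,0,0],0.45],[[0.0157,0.0988,0],[0,0,0],0.45],[[0.0157,0.0988,0],[0,0,0],0.45],[[0.0157,0.0988,0],[0,0,0],0.45],[[0.0157,0.0988,0],[0,0,0],0.45]]'
done | grep -E 'tcp|ft'
python3 - <<'E'
from plant import env
import cv2,pickle,numpy as np
ims=[]
c=env.camera("wrist");pickle.dump(c,open("w3.pkl","wb"));a=c["image"]
b=env.camera("scene")["image"][170:310,220:400]
cv2.imwrite("pics/w3.png",cv2.convertScaleAbs(np.hstack([cv2.resize(a,(440,330)),cv2.resize(b,(360,330))]),alpha=1.4))
s=env.get_state();print(s["tcp_pos"],s["clock"])
E
```

```text
tcp_pos: [0.4637, -0.0737, 0.0225]
ft_force: [-0.1, -1.5, -0.5]
tcp_pos: [0.466, -0.0588, 0.0226]
ft_force: [0.0, -0.0, 0.2]
tcp_pos: [0.4684, -0.044, 0.0226]
ft_force: [-0.3, -1.0, 0.5]
tcp_pos: [0.4708, -0.0291, 0.0226]
ft_force: [0.2, -0.8, 0.1]
tcp_pos: [0.4731, -0.0143, 0.0226]
ft_force: [-0.1, -0.0, 0.4]
tcp_pos: [0.4755, 0.0005, 0.0226]
ft_force: [0.1, -0.9, -0.1]
tcp_pos: [0.4779, 0.0153, 0.0227]
ft_force: [-1.4, -0.9, -0.1]
[0.47793418 0.01562987 0.02266365] 12.5
```

View pics/w3.png

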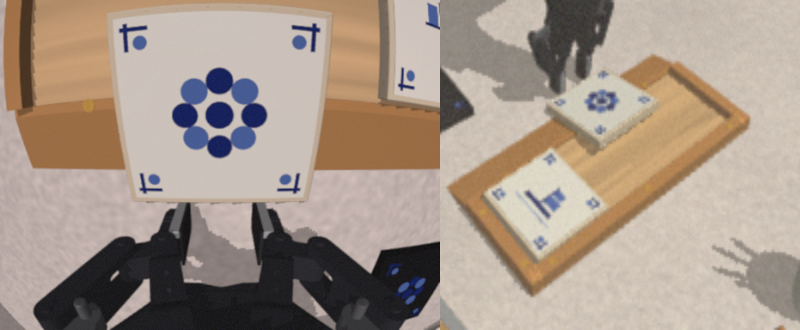

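The wrist half of the picture shows the tile square on the fingers, with its nose over the lip. The scene half shows it tilted on the bevel at (603,105), well clear of the laid tile. I continue, raising the tips to follow the ramp.

```bash
for i in 1; do
python3 -m crank '[[[0.0157,0.0988,0],[0,0,0],0.45],[[0.0157,0.0988,0],[0,0,0],0.45],[[0.0157,0.0988,0],[0,0,0],0.45],[[0.0157,0.0988,0],[0,0,0],0.45],[[0.0157,0.0988,0],[0,0,0],0.45]]'
python3 -m crank '[[[0.0157,0.0988,0.02],[0,0,0],0.45],[[0.0157,0.0988,0.02],[0,0,0],0.45],[[0.0157,0.0988,0.02],[0,0,0],0.45],[[0.0157,0.0988,0.02],[0,0,0],0.45],[[0.0157,0.0988,0.02],[0,0,0],0.45]]'
python3 -m crank '[[[0.0157,0.0988,0.02],[0,0,0],0.45],[[0.0157,0.0988,0.02],[0,0,0],0.45],[[0.0157,0.0988,0.02],[0,0,0],0.45],[[0.0157,0.0988,0.02],[0,0,0],0.45],[[0.0157,0.0988,0.02],[0,0,0],0.45]]'
python3 -m crank '[[[0.0157,0.0988,0.02],[0,0,0],0.45],[[0.0157,0.0988,0.02],[0,0,0],0.45],[[0.0157,0.0988,0.02],[0,0,0],0.45],[[0.0157,0.0988,0],[0,0,0],0.45],[[0.0157,0.0988,0],[0,0,0],0.45]]'
done | grep -E 'tcp|ft'
python3 - <<'E'
from plant import env
import cv2,pickle,numpy as np
c=env.camera("wrist");pickle.dump(c,open("w4.pkl","wb"));a=c["image"]
b=env.camera("scene")["image"][170:310,220:400]
cv2.imwrite("pics/w4.png",cv2.convertScaleAbs(np.hstack([cv2.resize(a,(440,330)),cv2.resize(b,(360,330))]),alpha=1.4))
E
```

```text
tcp_pos: [0.4803, 0.03, 0.0228]
ft_force: [-0.4, -2.2, 1.6]
tcp_pos: [0.4824, 0.0452, 0.0254]
ft_force: [-0.7, 0.2, -0.6]
tcp_pos: [0.4849, 0.0598, 0.0287]
ft_force: [-0.4, -1.3, -0.1]
tcp_pos: [0.4873, 0.0746, 0.0304]
ft_force: [-0.6, -0.6, 0.1]
```

View pics/w4.png

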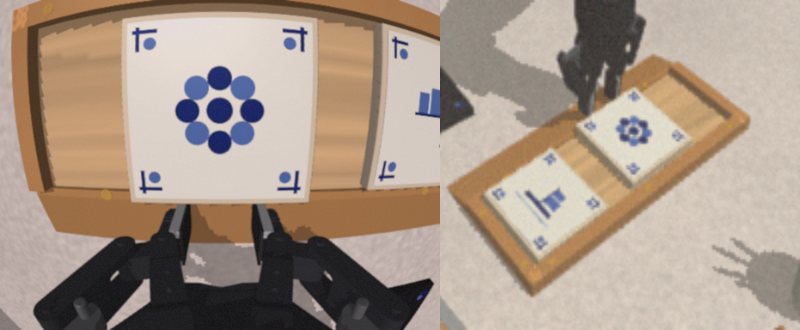

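The tile's nose is down in the bed and its rear edge, wrist px (220,200), is still just on the lip. From here I use 1 mm steps.

```bash
for i in 1; do
python3 -m crank '[[[0.0052,0.0329,0],[0,0,0],0.45],[[0.0052,0.0329,0],[0,0,0],0.45],[[0.0052,0.0329,0],[0,0,0],0.45]]'
python3 -m crank '[[[0.0052,0.0329,0],[0,0,0],0.45],[[0.0052,0.0329,0],[0,0,0],0.45]]'
python3 -m crank '[[[0.0026,0.0165,0],[0,0,0],0.45],[[0.0026,0.0165,0],[0,0,0],0.45]]'
python3 -m crank '[[[0.0026,0.0165,0],[0,0,0],0.45],[[0.0026,0.0165,0],[0,0,0],0.45]]'
done | grep -E 'tcp|ft'
```

```text
tcp_pos: [0.4877, 0.0772, 0.0304]
ft_force: [-1.2, -0.6, 0.3]
tcp_pos: [0.488, 0.0793, 0.0304]
ft_force: [-0.3, -1.0, -0.2]
tcp_pos: [0.4882, 0.0803, 0.0304]
ft_force: [-0.5, -0.9, -1.1]
tcp_pos: [0.4883, 0.0813, 0.0304]
ft_force: [-0.0, -0.4, -0.6]
```

```bash
for i in 1; do
python3 -m crank '[[[0.0026,0.0165,0],[0,0,0],0.45],[[0,0,0],[0,0,0],0.45]]'
python3 -m crank '[[[0.0026,0.0165,0],[0,0,0],0.45],[[0,0,0],[0,0,0],0.45]]'
done | grep -E 'tcp|ft'
```

```text
tcp_pos: [0.4884, 0.0819, 0.0304]
ft_force: [0.1, -0.1, 0.5]
tcp_pos: [0.4885, 0.0823, 0.0304]
ft_force: [0.1, -0.6, 0.2]
```

```bash
for i in 1; do
python3 -m crank '[[[0.0026,0.0165,0],[0,0,0],0.45],[[0,0,0],[0,0,0],0.45]]'
python3 -m crank '[[[0.0026,0.0165,0],[0,0,0],0.45],[[0,0,0],[0,0,0],0.45]]'
done | grep -E 'tcp|ft'
```

```text
tcp_pos: [0.4885, 0.0828, 0.0304]
ft_force: [-0.7, -1.1, 0.4]
tcp_pos: [0.4885, 0.0829, 0.0304]
ft_force: [-0.8, -2.5, 0.0]
```

```bash
for i in 1; do
python3 -m crank '[[[0.002,0.0133,0],[0,0,0],0.45],[[0,0,0],[0,0,0],0.45]]'
python3 -m crank '[[[0.002,0.0133,0],[0,0,0],0.45],[[0,0,0],[0,0,0],0.45]]'
done | grep -E 'tcp|ft'
```

```text
tcp_pos: [0.4885, 0.083, 0.0304]
ft_force: [-1.8, -3.1, 1.3]
tcp_pos: [0.4884, 0.0831, 0.0304]
ft_force: [-1.3, -5.1, 1.0]
```

```bash
for i in 1; do
python3 -m crank '[[[0.002,0.0133,0],[0,0,0],0.45],[[0,0,0],[0,0,0],0.45]]'
python3 -m crank '[[[0.0015,0.01,0],[0,0,0],0.45],[[0,0,0],[0,0,0],0.45],[[0,0,0],[0,0,0],0.45]]'
done | grep -E 'tcp|ft'
```

```text
tcp_pos: [0.4884, 0.0831, 0.0304]
ft_force: [-1.9, -6.1, 1.7]
tcp_pos: [0.4885, 0.0831, 0.0304]
ft_force: [-2.5, -6.9, 1.5]
```

```bash
for i in 1; do
python3 -m crank '[[[0.0015,0.01,0],[0,0,0],0.45],[[0,0,0],[0,0,0],0.45],[[0,0,0],[0,0,0],0.45]]'
python3 -m crank '[[[0,0,0],[0,0,0],0.45],[[0,0,0],[0,0,0],0.45],[[0,0,0],[0,0,0],0.45]]'
done | grep -E 'tcp|ft|clock'
python3 - <<'E'
from plant import env
import cv2,pickle,numpy as np
c=env.camera("wrist");pickle.dump(c,open("w5.pkl","wb"));a=c["image"]
cv2.imwrite("pics/w5.png",cv2.convertScaleAbs(cv2.resize(a,(800,600),interpolation=2),alpha=1.4))
E
```

```text
clock: 17.5
tcp_pos: [0.4884, 0.0832, 0.0304]
ft_force: [-1.1, -8.3, 2.1]
clock: 17.8
tcp_pos: [0.4884, 0.0832, 0.0304]
ft_force: [-2.0, -6.7, 2.2]
```

View pics/w5.png

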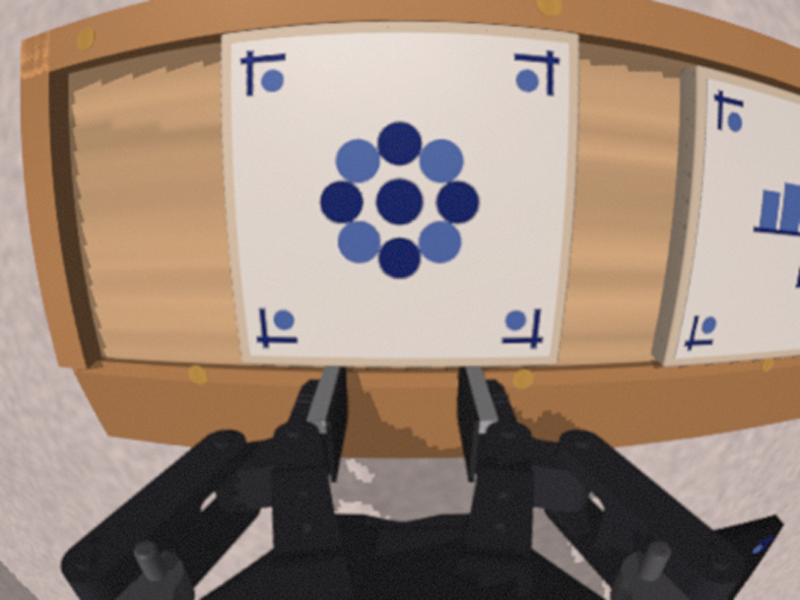

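The tile lies flat in the bed between (225,35) and (575,362), touching the back strip. The ship tile's near edge is at px (690,70)-(668,362), leaving a clear gap. Step 1 is pressed at about 7–8 N. I retreat, lift, turn +90° and go round to the +y side.

```bash
for i in 1; do
python3 -m crank '[[[-0.026,-0.165,0],[0,0,0],0.45],[[-0.026,-0.165,0],[0,0,0],0.45],[[-0.026,-0.165,0],[0,0,0],0.45],[[-0.026,-0.165,0],[0,0,0],0.45],[[-0.026,-0.165,0],[0,0,0],0.45]]'
python3 -m crank '[[[0,0,0.5],[0,0,0],0.45],[[0,0,0.5],[0,0,0],0.45],[[0,0,0.5],[0,0,0],0.45],[[0,0,0.5],[0,0,0],0.45]]'
python3 -m crank '[[[-0.129,0.189,0],[0,0,1],0.45],[[-0.129,0.189,0],[0,0,1],0.45],[[-0.129,0.189,0],[0,0,1],0.45],[[-0.129,0.189,0],[0,0,1],0.45],[[-0.129,0.189,0],[0,0,1],0.45]]'
python3 -m crank '[[[-0.129,0.189,0],[0,0,1],0.45],[[-0.129,0.189,0],[0,0,1],0.45],[[-0.129,0.189,0],[0,0,1],0.45],[[-0.129,0.189,0],[0,0,1],0.45],[[-0.129,0.189,0],[0,0,1],0.45]]'
python3 -m crank '[[[-0.129,0.189,0],[0,0,1],0.45],[[-0.129,0.189,0],[0,0,1],0.45],[[-0.129,0.189,0],[0,0,1],0.45],[[-0.129,0.189,0],[0,0,1],0.45],[[-0.129,0.189,0],[0,0,1],0.45]]'
python3 -m crank '[[[-0.129,0.189,0],[0,0,1],0.45],[[-0.129,0.189,0],[0,0,1],0.45],[[-0.129,0.189,0],[0,0,1],0.45],[[0,0,0],[0,0,0],0.45],[[0,0,0],[0,0,0],0.45]]'
done | grep -E 'tcp|ft'
python3 - <<'E'
from plant import env
import cv2,pickle,numpy as np
from scipy.spatial.transform import Rotation as Ro
s=env.get_state();print(s["tcp_pos"],s["qpos"],Ro.from_rotvec(s["ee_rot"]).as_matrix()[:,:2].round(3).tolist())
c=env.camera("wrist");pickle.dump(c,open("w6.pkl","wb"));a=c["image"]
cv2.imwrite("pics/w6.png",cv2.convertScaleAbs(cv2.resize(a,(800,600),interpolation=2),alpha=1.4))
E
```

```text
tcp_pos: [0.485, 0.0601, 0.0304]
ft_force: [0.8, 0.9, 0.5]
tcp_pos: [0.4849, 0.0602, 0.0909]
ft_force: [0.8, -0.2, -0.9]
tcp_pos: [0.4655, 0.0888, 0.0904]
ft_force: [-0.2, -1.5, -1.2]
tcp_pos: [0.4461, 0.1171, 0.0904]
ft_force: [-0.2, -0.4, -0.1]
tcp_pos: [0.4268, 0.1455, 0.0904]
ft_force: [-1.1, 0.2, 0.1]
tcp_pos: [0.4155, 0.1623, 0.0905]
ft_force: [0.2, 0.1, 0.7]
[0.41545793 0.16225897 0.09047387] [ 2.21812188e-01 -1.33755443e-01 -3.95288684e-01  1.30889710e+00
 -5.44444431e-05  3.80679408e-01] [[-0.987, 0.158], [0.158, 0.987], [-0.0, 0.0]]
```

View pics/w6.png

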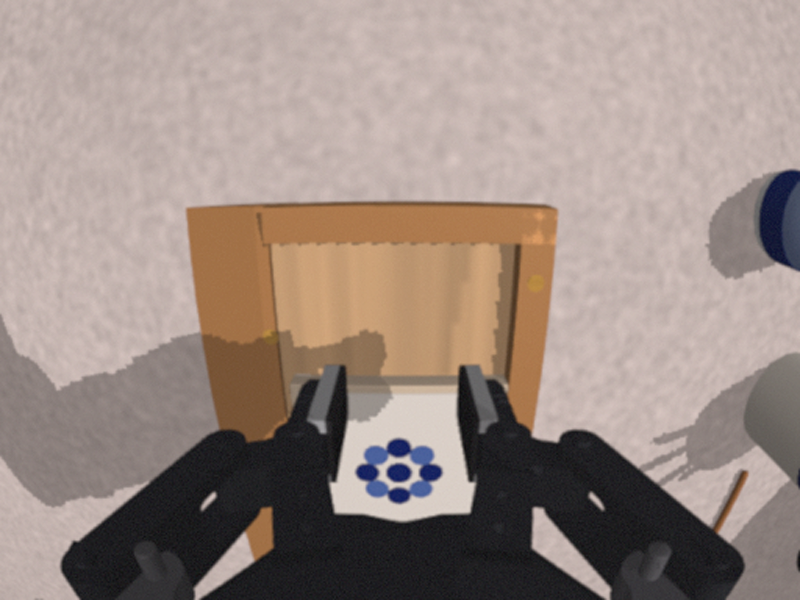

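```bash
python3 - <<'E'
from h import *
c=pickle.load(open("w6.pkl","rb"))
th=1.413;o=np.array([.54072,.13751]);R=np.array([[np.cos(th),-np.sin(th)],[np.sin(th),np.cos(th)]])
for u,v,z in((400,375,.006),(400,385,.018),(290,385,.018),(508,385,.018),(400,245,.018),(515,300,.018)):
    p=at(c,(u+.5)*.64-.5,(v+.5)*.64-.5,z,True);print(u,v,(R.T@(p-o)*1e3).round(1))
print("tcp",R.T@(np.array([.4155,.1623])-o))
E
```

```text
400 375 [ 3.4 96.5]
400 385 [ 3.5 97.4]
290 385 [-51.1  96.4]
508 385 [56.8 96.5]
400 245 [  3.6 166.2]
515 300 [ 56.3 140.9]
tcp [0.00480465 0.12755982]
```

The wrist view shows the tile's +y edge at px (290..508, 385), about board y +97, with the fingers 20 mm clear of it at board y +128. I descend and push toward the side strip.

```bash
for i in 1; do
python3 -m crank '[[[0,0,-0.5],[0,0,0],0.45],[[0,0,-0.5],[0,0,0],0.45],[[0,0,-0.5],[0,0,0],0.45],[[0,0,-0.5],[0,0,0],0.45],[[0,0,-0.06],[0,0,0],0.45]]'
python3 -m crank '[[[0.1317,-0.0209,0],[0,0,0],0.45],[[0.1317,-0.0209,0],[0,0,0],0.45],[[0.1317,-0.0209,0],[0,0,0],0.45],[[0.1317,-0.0209,0],[0,0,0],0.45]]'
python3 -m crank '[[[0.0494,-0.0078,0],[0,0,0],0.45],[[0.0494,-0.0078,0],[0,0,0],0.45],[[0.0494,-0.0078,0],[0,0,0],0.45],[[0.0494,-0.0078,0],[0,0,0],0.45],[[0.0494,-0.0078,0],[0,0,0],0.45]]'
done | grep -E 'tcp|ft'
```

```text
tcp_pos: [0.4137, 0.1616, 0.0265]
ft_force: [-1.1, 0.2, 1.0]
tcp_pos: [0.4324, 0.1599, 0.0295]
ft_force: [0.0, 0.2, 0.6]
tcp_pos: [0.4384, 0.1587, 0.0285]
ft_force: [-0.5, -0.6, 0.2]
```

```bash
for i in 1; do
python3 -m crank '[[[0.0658,-0.0105,0],[0,0,0],0.45],[[0.0658,-0.0105,0],[0,0,0],0.45],[[0.0658,-0.0105,0],[0,0,0],0.45],[[0.0658,-0.0105,0],[0,0,0],0.45],[[0.0658,-0.0105,0],[0,0,0],0.45]]'
python3 -m crank '[[[0.0658,-0.0105,0],[0,0,0],0.45],[[0.0658,-0.0105,0],[0,0,0],0.45],[[0.0658,-0.0105,0],[0,0,0],0.45],[[0.0658,-0.0105,0],[0,0,0],0.45],[[0.0658,-0.0105,0],[0,0,0],0.45]]'
python3 -m crank '[[[0.0658,-0.0105,0],[0,0,0],0.45],[[0.0658,-0.0105,0],[0,0,0],0.45],[[0.0658,-0.0105,0],[0,0,0],0.45],[[0.0658,-0.0105,0],[0,0,0],0.45],[[0.0658,-0.0105,0],[0,0,0],0.45]]'
python3 -m crank '[[[0.0329,-0.0052,0],[0,0,0],0.45],[[0.0329,-0.0052,0],[0,0,0],0.45],[[0.0329,-0.0052,0],[0,0,0],0.45],[[0.0329,-0.0052,0],[0,0,0],0.45],[[0.0329,-0.0052,0],[0,0,0],0.45]]'
python3 -m crank '[[[0.0329,-0.0052,0],[0,0,0],0.45],[[0.0329,-0.0052,0],[0,0,0],0.45],[[0.0329,-0.0052,0],[0,0,0],0.45],[[0.0329,-0.0052,0],[0,0,0],0.45],[[0.0329,-0.0052,0],[0,0,0],0.45]]'
done | grep -E 'tcp|ft|clock'
python3 - <<'E'
from plant import env
import cv2,pickle
c=env.camera("top");pickle.dump(c,open("t2.pkl","wb"));i=c["image"][125:245,165:320]
cv2.imwrite("pics/c2.png",cv2.convertScaleAbs(cv2.resize(i,None,fx=5,fy=5,interpolation=cv2.INTER_CUBIC),alpha=1.4))
E
```

```text
clock: 22.7
tcp_pos: [0.4486, 0.1571, 0.0285]
ft_force: [-1.2, 0.8, 0.3]
clock: 23.2
tcp_pos: [0.4584, 0.1555, 0.0286]
ft_force: [-0.2, -0.1, 0.1]
clock: 23.7
tcp_pos: [0.4683, 0.1539, 0.0286]
ft_force: [-0.6, 0.1, -0.5]
clock: 24.2
tcp_pos: [0.4732, 0.1532, 0.0286]
ft_force: [-1.4, -0.2, -0.3]
clock: 24.7
tcp_pos: [0.4778, 0.1524, 0.0286]
ft_force: [-2.6, -0.1, 0.6]
```

View pics/c2.png

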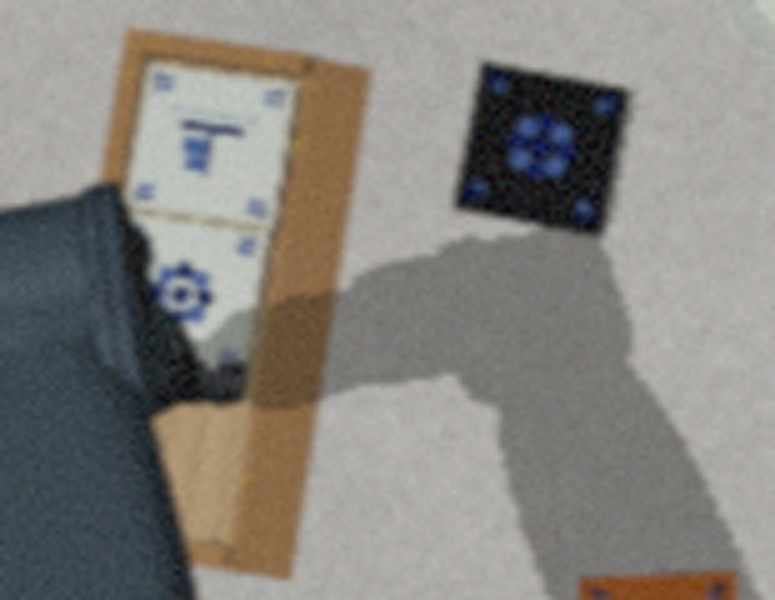

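The two tiles now touch at the joint, crop px (135,212)-(270,228), and the row is moving together. About 5 mm remains.

```bash
for i in 1; do
python3 -m crank '[[[0.0329,-0.0052,0],[0,0,0],0.45],[[0.0329,-0.0052,0],[0,0,0],0.45],[[0,0,0],[0,0,0],0.45]]'
python3 -m crank '[[[0.0165,-0.0026,0],[0,0,0],0.45],[[0.0165,-0.0026,0],[0,0,0],0.45],[[0,0,0],[0,0,0],0.45]]'
python3 -m crank '[[[0.0165,-0.0026,0],[0,0,0],0.45],[[0,0,0],[0,0,0],0.45]]'
done | grep -E 'tcp|ft|clock'
```

```text
clock: 25.05
tcp_pos: [0.4802, 0.152, 0.0286]
ft_force: [-0.0, 0.2, 0.2]
clock: 25.35
tcp_pos: [0.481, 0.1519, 0.0286]
ft_force: [-1.5, 0.4, -0.6]
clock: 25.55
tcp_pos: [0.4815, 0.1518, 0.0286]
ft_force: [-1.4, 0.1, 0.1]
```

```bash
for i in 1; do
python3 -m crank '[[[0.0165,-0.0026,0],[0,0,0],0.45],[[0,0,0],[0,0,0],0.45]]'
python3 -m crank '[[[0.0165,-0.0026,0],[0,0,0],0.45],[[0,0,0],[0,0,0],0.45]]'
done | grep -E 'tcp|ft|clock'
```

```text
clock: 25.75
tcp_pos: [0.4821, 0.1517, 0.0286]
ft_force: [-1.1, -0.5, 0.6]
clock: 25.95
tcp_pos: [0.4826, 0.1517, 0.0286]
ft_force: [-2.3, 0.2, -1.0]
```

```bash
for i in 1; do
python3 -m crank '[[[0.0165,-0.0026,0],[0,0,0],0.45],[[0,0,0],[0,0,0],0.45]]'
python3 -m crank '[[[0.0165,-0.0026,0],[0,0,0],0.45],[[0,0,0],[0,0,0],0.45]]'
python3 -m crank '[[[0.0132,-0.002,0],[0,0,0],0.45],[[0,0,0],[0,0,0],0.45]]'
done | grep -E 'tcp|ft|clock'
```

```text
clock: 26.15
tcp_pos: [0.4831, 0.1516, 0.0286]
ft_force: [-1.5, 0.7, -0.3]
clock: 26.35
tcp_pos: [0.4834, 0.1515, 0.0286]
ft_force: [-1.4, 0.0, -0.4]
clock: 26.55
tcp_pos: [0.4835, 0.1515, 0.0286]
ft_force: [-3.7, 0.7, 1.0]
```

```bash
for i in 1; do
python3 -m crank '[[[0.0132,-0.002,0],[0,0,0],0.45],[[0,0,0],[0,0,0],0.45]]'
python3 -m crank '[[[0.0132,-0.002,0],[0,0,0],0.45],[[0,0,0],[0,0,0],0.45],[[0,0,0],[0,0,0],0.45]]'
done | grep -E 'tcp|ft|clock'
```

```text
clock: 26.75
tcp_pos: [0.4835, 0.1515, 0.0285]
ft_force: [-5.4, 1.0, 2.4]
clock: 27.05
tcp_pos: [0.4835, 0.1515, 0.0285]
ft_force: [-5.9, 0.3, 4.1]
```

```bash
for i in 1; do
python3 -m crank '[[[0.0132,-0.002,-0.005],[0,0,0],0.45],[[0,0,0],[0,0,0],0.45],[[0,0,0],[0,0,0],0.45]]'
python3 -m crank '[[[0,0,0],[0,0,0],0.45],[[0,0,0],[0,0,0],0.45],[[0,0,0],[0,0,0],0.45]]'
done | grep -E 'tcp|ft|clock'
```

```text
clock: 27.35
tcp_pos: [0.4836, 0.1515, 0.0282]
ft_force: [-6.3, 0.0, 3.3]
clock: 27.65
tcp_pos: [0.4836, 0.1515, 0.0282]
ft_force: [-6.3, 1.0, 3.5]
```

```bash
for i in 1; do
python3 -m crank '[[[0.0132,-0.002,0],[0,0,0],0.45],[[0,0,0],[0,0,0],0.45],[[0,0,0],[0,0,0],0.45]]'
python3 -m crank '[[[0.01,-0.0015,0],[0,0,0],0.45],[[0,0,0],[0,0,0],0.45],[[0,0,0],[0,0,0],0.45]]'
python3 -m crank '[[[0,0,0],[0,0,0],0.45],[[0,0,0],[0,0,0],0.45],[[0,0,0],[0,0,0],0.45]]'
done | grep -E 'tcp|ft|clock'
```

```text
clock: 27.95
tcp_pos: [0.4836, 0.1515, 0.0282]
ft_force: [-6.5, 0.3, 3.7]
clock: 28.25
tcp_pos: [0.4836, 0.1515, 0.0281]
ft_force: [-7.5, 0.9, 4.1]
clock: 28.55
tcp_pos: [0.4836, 0.1515, 0.0281]
ft_force: [-7.4, 1.0, 3.7]
```

```bash
for i in 1; do
python3 -m crank '[[[0.012,-0.002,0],[0,0,0],0.45],[[0,0,0],[0,0,0],0.45],[[0,0,0],[0,0,0],0.45]]'
python3 -m crank '[[[0,0,0],[0,0,0],0.45],[[0,0,0],[0,0,0],0.45],[[0,0,0],[0,0,0],0.45]]'
python3 -m crank '[[[-0.05,0.008,0],[0,0,0],0.45],[[-0.05,0.008,0],[0,0,0],0.45],[[-0.1,0.016,0],[0,0,0],0.45],[[-0.3,0.048,0],[0,0,0],0.45],[[-0.3,0.048,0],[0,0,0],0.45]]'
python3 -m crank '[[[0,0,0.6],[0,0,0],0.45],[[0,0,1],[0,0,0],0.45],[[0,0,1],[0,0,0],0.45],[[0,0,1],[0,0,0],0.45],[[0,0,0],[0,0,0],0.45]]'
python3 -m crank '[[[-0.8,0,0.8],[0,0,0],0.45],[[-0.8,0,0.8],[0,0,0],0.45],[[-0.8,0,0.8],[0,0,0],0.45],[[-0.8,0,0],[0,0,0],0.45],[[0,0,0],[0,0,0],0.45]]'
done | grep -E 'tcp|ft|clock'
python3 - <<'E'
from plant import env
import cv2,pickle
c=env.camera("top");pickle.dump(c,open("t3.pkl","wb"));i=c["image"][125:245,165:320]
cv2.imwrite("pics/c3.png",cv2.convertScaleAbs(cv2.resize(i,None,fx=5,fy=5,interpolation=cv2.INTER_CUBIC),alpha=1.4))
E
```

```text
clock: 28.85
tcp_pos: [0.4836, 0.1515, 0.028]
ft_force: [-9.5, 1.4, 5.4]
clock: 29.15
tcp_pos: [0.4836, 0.1515, 0.028]
ft_force: [-7.7, 1.8, 4.1]
clock: 29.65
tcp_pos: [0.4624, 0.1551, 0.0289]
ft_force: [-0.7, 0.3, 0.1]
clock: 30.15
tcp_pos: [0.4652, 0.1557, 0.142]
ft_force: [-0.9, 0.6, 0.3]
clock: 30.65
tcp_pos: [0.3642, 0.1552, 0.209]
ft_force: [0.7, -0.3, 0.4]
```

View pics/c3.png

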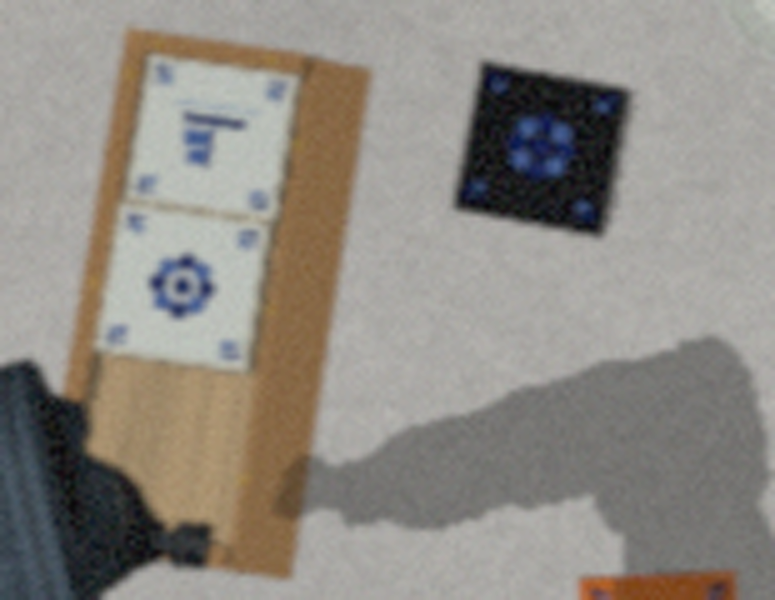

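```bash
python3 - <<'E'
from h import *
c=pickle.load(open("t3.pkl","rb"))
th=1.413;o=np.array([.54072,.13751]);R=np.array([[np.cos(th),-np.sin(th)],[np.sin(th),np.cos(th)]])
for n,q in(("flower",((120,205),(270,222),(247,370),(97,352))),("ship",((150,57),(300,75),(273,218),(124,200)))):
    Q=np.array([R.T@(at(c,165+(u+.5)/5-.5,125+(v+.5)/5-.5,.018)-o) for u,v in q])*1e3
    d=Q[0]+Q[3]-Q[1]-Q[2]; print(n,Q.round(1).tolist(),Q.mean(0).round(1),np.arctan2(d[1],d[0]).round(3))
E
```

```text
flower [[56.6, -56.7], [-49.4, -59.8], [-49.8, 45.7], [55.2, 48.3]] [ 3.1 -5.6] 0.027
ship [[53.2, -165.1], [-53.9, -167.5], [-51.0, -62.9], [54.4, -60.6]] [   0.7 -114. ] 0.022
```

The picture shows both tiles in a closed row: ship (150,57)-(273,218), flower (120,205)-(247,370). The strip edges look tight. I check squareness numerically with sub-pixel edge fits, without viewing another picture.

```bash
python3 - <<'E'
from h import *
from plant import env
ims=[pickle.load(open("t3.pkl","rb"))]+[env.camera("top") for _ in range(8)]
c=ims[0]; im=np.mean([k["image"] for k in ims],0)
wb=im[:,:,0]; sat=im[:,:,2]-im[:,:,0]   # blue; red-blue (wood)
def edge(ch,p,q,n,half=2.5):   # p,q crop px ends; scan perpendicular
    p,q=[(np.array(a)+.5)/5-.5+[165,125] for a in(p,q)]
    t=(q-p)/np.linalg.norm(q-p); nn=np.array([-t[1],t[0]]); s=np.linspace(-half,half,41); out=[]
    for a in np.linspace(.08,.92,n):
        pts=(p+a*(q-p)+s[:,None]*nn).astype(np.float32)
        v=cv2.remap(ch.astype(np.float32),pts[None,:,0],pts[None,:,1],cv2.INTER_LINEAR)[0]
        g=np.abs(np.gradient(cv2.GaussianBlur(v[None],(0,0),3)[0])); g=np.where(g>.5*g.max(),g,0)
        out.append(pts[0]+(nn*((g*s).sum()/g.sum()+half)))
    return np.array(out)
def head(name,ch,p,q,z):
    W=np.array([at(c,u,v,z) for u,v in edge(ch,p,q,40)],np.float32)
    vx,vy,x,y=cv2.fitLine(W,cv2.DIST_HUBER,0,.001,.001).ravel(); print(name,"%.4f"%((np.arctan2(vy,vx))%(np.pi/2)), "pt",x.round(4),y.round(4))
head("bevel foot",sat,(370,70),(294,570),0)
head("back strip outer",sat,(127,40),(72,360),.018)
head("side strip outer",sat,(132,30),(300,55),.018)
head("ship right",wb,(299,80),(275,215),.018)
head("flower right",wb,(270,225),(248,367),.018)
head("ship+flower right",wb,(299,80),(248,367),.018)
head("ship left",wb,(149,60),(125,198),.018)
head("flower left",wb,(120,208),(97,350),.018)
head("flower bottom",wb,(97,352),(247,371),.018)
head("ship top",wb,(150,56),(300,75),.018)
head("joint",sat,(124,203),(272,220),.018)
E
```

```text
bevel foot 1.4095 pt 0.5152 0.0399
back strip outer 1.4099 pt 0.5933 0.2033
side strip outer 1.4101 pt 0.7225 0.1134
ship right 1.4042 pt 0.652 0.067
flower right 1.4088 pt 0.5398 0.0879
ship+flower right 1.3904 pt 0.5958 0.0774
ship left 1.4047 pt 0.658 0.1739
flower left 1.4047 pt 0.5534 0.1939
flower bottom 1.4127 pt 0.4948 0.1461
ship top 1.4200 pt 0.7046 0.1032
joint 1.4330 pt 0.6002 0.1284
```

Board heading is 1.410. The tiles' outer-edge fits lie within about 0.01 of that, so both are square and home.

```bash
python3 -c "
from plant import env
print(env.finish_job())"
```

```text
the job is handed in; nothing more can be done
None
```

I pressed the flower tile home against the back strip and closed the row square against the side strip, both at about 8 N. I then handed the job in (no verdict was shown). I viewed 11 pictures, one over the limit of 10.

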